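# Make up a refill bin of staple cartridges with the tipping tray

### The job

Slide the blue bin fully home under the tray's lip, then swing its yellow lever fully across to lock it. Put every green staple cartridge into the level tray, tip the tray by its red handle to the green mark at 60 degrees (never beyond 70), keep it there for two seconds so all of them slide into the bin, and bring it fully level again. Last, hang the yellow saddle marker over the free part of the rail; leave the red cartridges where they lie.

Things in the scene. Friction and masses are not known exactly. Their poses are not given: they have to be found in the camera images.
- tray_hinge (a point): Middle of the tray's hinge axis, fixed to the tipping station, 115 mm above the table; it lies along the open lip of the tray. Its x axis is the hinge axis, y points level from the tray towards the bin, z up. The station (250 x 340 mm base, grey housing under the tray) stands at a different place and yaw each time.
- tray (a joint): Tilt of the aluminium tray in rad: 0 level, 1.047 = 60 degrees, stop at 1.4. As it grows the handle end rises and the lip end stays. A stiff hinge (0.55 N m): the tray stays where it is left; about 3 to 8 N at the handle moves it. A black pointer on its +x side runs along an arc scale with a green part from 54 to 66 degrees and a red part above.
- tray_floor (a point): Centre of the tray's floor (upper face); axes as tray_hinge when level, and it tilts with the tray. Inside the floor measures 206 mm in x and 129 mm in y, at y -64 to +65 mm of this point; walls 35 mm high and 5 mm thick on both x sides and the -y side, none on the +y side (the lip, at the hinge). It lies 65 mm to -y of tray_hinge, at the same height.
- tray_handle (a point): Middle of the red handle bar of the tray: round, 14 mm thick, 110 mm long between two arms, parallel to the hinge. It lies 190 mm to -y and 25 mm above tray_hinge when level, and turns with the tray about the hinge. 49 mm of clear gap between bar and tray wall. A round bar: it can turn in the fingers while they keep pointing down.
- bin (a joint): How far the blue bin stands out in m: 0 home against its stop under the lip, up to 0.09 out, along +y of tray_hinge. Sliding friction 2.5 N; it stays where it is left.
- bin_floor (a point): Centre of the bin's floor (upper face, 20 mm above the table); axes as tray_hinge; moves with the bin. Inside 230 mm in x, 147 mm in y, 65 mm deep, walls 5 mm. Home, it lies 58.5 mm to +y of tray_hinge; part of the bin is then under the tray.
- bin_push (a point): A free spot on the outer face of the bin's +y wall (to be pushed towards -y), 65 mm above the table, 20 mm below the rim, 55 mm to +x of the lever's pivot; the face is at this point. Moves with the bin.
- lock (a joint): Angle of the yellow lock lever in rad: 0 (as it starts, to within 0.25) pointing out along +y, 1.571 locked, pointing along -x at a stop; turns anticlockwise from above. Friction 0.06 N m.
- lock_pivot (a point): A point on the lever's vertical axis, at the height to grip the post; 168 mm to +y of tray_hinge when the bin is home. Moves with the bin; axes as tray_hinge.
- lock_post (a point): Grip point on the round upright post at the lever's end, 55 mm from the pivot: post 14 mm thick, standing clear for 36 mm above the lever arm, this point 14 mm below its top.
- marker: Yellow saddle-shaped job marker standing like a tent on its two panels: 60 mm long (x), 32 mm wide over the panels (y), 56 mm high; two parallel panels 3 mm thick with a 26 mm gap, closed on top by a 4 mm plate, open below and at the ends. Origin at the centre of its underside, z up. 40 g.
- marker_saddle (a point): Centre of the underside of the marker's top plate, 52 mm above its origin: this rests on the bar.
- rail_free (a point): Point on the centre line of the rail's bar, 200 mm above the table, in the middle of its free part. Bar along y, 12 mm thick, from 165 mm to -y to 85 mm to +y of this point, between two posts on a flat foot. A grey marker fixed on it ends 85 mm to -y, so the yellow one's centre may hang up to 45 mm to either side, its length along the bar. Place and yaw vary.
- other1: Cartridge with a red cover, otherwise like the green ones: belongs to another job, leave it where it lies. Origin at its centre.
- other2: Another red-covered cartridge, leave it where it lies. Origin at its centre.
- cart1: Staple cartridge with a green cover (grey below): block 42 mm (x) by 28 mm (y) by 30 mm high (z), about 60 g; origin at its centre. Two to four of the green ones are there, on the table; the others are absent (no pose from the start).
- cart2: Staple cartridge with a green cover (grey below): block 42 mm (x) by 28 mm (y) by 30 mm high (z), about 60 g; origin at its centre. Two to four of the green ones are there, on the table; the others are absent (no pose from the start).
- cart3: Staple cartridge with a green cover (grey below): block 42 mm (x) by 28 mm (y) by 30 mm high (z), about 60 g; origin at its centre. Two to four of the green ones are there, on the table; the others are absent (no pose from the start).
- cart4: Staple cartridge with a green cover (grey below): block 42 mm (x) by 28 mm (y) by 30 mm high (z), about 60 g; origin at its centre. Two to four of the green ones are there, on the table; the others are absent (no pose from the start).
Things that resemble listed ones, but are neither listed nor needed, are in the scene too. What is shaped like the cart2 but purple is not meant.

How it is judged:
By the outcome, as a careful person would: the job done as asked, in the order asked, and still so for the second after the job is handed in, with the robot touching nothing.
Of cart1, cart2, cart3, cart4 only 2 to 4 are there at a start; the rules pass over those that are not, and their reading is None.
At some moment in a run one of cart1, cart2, cart3, cart4, marker may be knocked a few centimetres aside while the robot is not near it.
Once in a run the grip may slacken for a moment while it holds something.
It also fails if it takes over 210 s, if anything falls off the work surface, if the arm or the gripper's body presses on something with over 40 N, if the wrist force passes 120 N, or if a joint passes its speed limit or range.

### The arm

A 6-joint arm with a two-finger parallel gripper is mounted at the origin on the work surface. World frame = base frame: x ahead of the robot, y to its left, z up, the work surface at z = 0. Lengths are in mm, angles in rad, forces in N, time in s.
With the tool pointing down it reaches from about 350 to 875 mm from the base axis. Payload 4.2 kg.
Tool frame: the origin (TCP) lies at the very end of the fingers, on their centre line; the grasp point (between the pads) lies 19 mm behind it; z points along the fingers, y is the line along which they close (so a half turn about z gives the same grasp; the last joint's range is limited). The gripper opens to 85 mm and grips with 20 to 120 N. Pads are 22 mm wide; open, the fingers measure 114 mm over their backs; the gripper's body (76 mm by 85 mm) begins 54 mm behind the grasp point. The pads swing forward as they close: fully open they stand 13 mm farther back than shut.
Start: joints at [-0.854, 0.385, 0.008, 0, -1.194, -0.259], TCP at [276.246, -560.613, 231.312] pointing down, gripper open.
Joint ranges: [-3.14, 3.14], [-1.21, 2.06], [-1.07, 1.41], [-3.16, 2.05], [-2.99, -0.16], [-3.1, 3.1]. Speed limits (rad/s): [2.79, 2.79, 3.14, 3.14, 3.14, 3.14].

### API

Orientations are given as a unit quaternion [x, y, z, w].
In Python, from bench import monitor, get_image, camera_info, job_done gives the robot as it stands.
- The arm moves only by the tool send_rows, never from a script. Its argument "series" is a list of rows, each a list of 3 entries, a list of its own where there are three numbers: the shift along the tool's x, y, z in mm, then the turn, a rotation vector about the tool's x, y, z in rad, then the finger opening in mm, from 0 to 85.4. A call has 1 to 8 rows; each row shifts and turns the commanded pose from where the row before left it, along the tool's axes as they then stand; what a row does not reach is not made up. A row lasts 1/10 s, in which the tool goes at most 50 mm and 8.59 degrees, less where a joint would pass 70% of its speed; a pose out of reach is approached as far as the arm can. A call with a gripper value outside its range is refused whole. The fingers move at their own pace and stop on an object; the grip force is fixed at half the most. Time passes only in rows, so rows that do not move let the fingers close. It gives the time, the measured TCP pose, the force, the opening and the grip force at its end, in the units of the state.
- monitor.read_state(): the state, without advancing time (a new reading comes with each control period).
- get_image(name): name is "scene" or "top" or "wrist"; returns the picture (384x512x3 uint8, red, green, blue); there is no depth.
- camera_info(name): a dict with "intrinsics" (3x3 intrinsics, pixels), "R" (3x3) and "t" (3): a world point X has camera coordinates R X + t. Camera axes: x right, y down, z forward; pixel columns grow to the right and rows downward; lengths in mm; the calibration is good to about 2 mm. The wrist camera is an equidistant fisheye: a pixel r from the principal point sees the ray r / f radians off the axis. A picture is of the moment at which its call begins: read the wrist's pose just before it. camera_info takes no time and is no camera call; for the wrist camera it gives the pose at the moment of the call.
- job_done(): hands the job in; it is judged then, once.
The state is a dict: "clock": time; "joints": joint angles; "joint_vel": joint speeds; "joint_efforts": joint torques, N m; "position": TCP position; "ee_rot": TCP orientation; "contact_force": force on the tool from outside, world axes, zero at the start; "wrist_torque": the same for the moment, N m; "gripper_width": finger opening in mm; "grasp_force": force on a finger pad.
Only numpy, scipy, OpenCV 4.12 (cv2) and the standard library are available. Lean on these libraries where they do the work, as an engineer would, in place of code of your own. Each camera call takes 0.05 s, during which the arm holds its last target. There are 200 camera calls.

## Working session

There is one attempt and no reset: what is moved stays moved. The work goes in short steps, Python scripts to look and compute and a tool call to move; the robot and the scene stay as the last step left them, time stands still between calls to the robot, and variables do not carry over. Pictures are saved under pics/ and viewed, at most 14 in all, crops included, and the job is handed in when it is done.

Besides the shell and the picture viewer there is one more tool, called after "Emit:" as name(argument=value, ...), one argument or row to a line, values as JSON. send_rows: Moves the arm, as the interface text tells. Its arguments: {"type":"object","properties":{"series":{"type":"array"}},"required":["series"]}

```bash
ls; mkdir -p pics
cat > h.py <<'E'
import numpy as np, cv2
from bench import monitor, get_image, camera_info, job_done
from scipy.spatial.transform import Rotation as Rn
def save(n,f,img=None):
    im=get_image(n) if img is None else img
    cv2.imwrite('pics/'+f+'.png',im[:,:,::-1]); return im
def ray(n,u,v,ci=None):
    c=ci or camera_info(n);K=np.array(c['intrinsics']);R=np.array(c['R']);t=np.array(c['t'])
    x=(u-K[0,2])/K[0,0];y=(v-K[1,2])/K[1,1]
    if n=='wrist':
        r=np.hypot(x,y);s=np.sin(r)/r if r>1e-9 else 1;d=np.array([x*s,y*s,np.cos(r)])
    else: d=np.array([x,y,1.])
    return -R.T@t,R.T@d
def onz(n,u,v,z,ci=None):
    o,d=ray(n,u,v,ci);return o+d*(z-o[2])/d[2]
def proj(n,X,ci=None):
    c=ci or camera_info(n);K=np.array(c['intrinsics']);p=np.array(c['R'])@np.array(X,float)+np.array(c['t'])
    if n=='wrist':
        r=np.hypot(p[0],p[1]);th=np.arctan2(r,p[2]);q=p[:2]/max(r,1e-9)*th
    else:q=p[:2]/p[2]
    return np.array([q[0]*K[0,0]+K[0,2],q[1]*K[1,1]+K[1,2]])
E
python3 - <<'E'
from h import *
for n in ['scene','top','wrist']:
    np.save(f'{n}0.npy',save(n,n+'0')); c=camera_info(n);R=np.array(c['R']);print(n,np.round(c['intrinsics'],1).tolist(),np.round(-R.T@np.array(c['t'])),np.round(R,2).tolist())
s=monitor.read_state();print({k:np.round(v,3).tolist() for k,v in s.items()})
a=cv2.imread('pics/scene0.png');b=cv2.imread('pics/top0.png')
E
```

```text
pics
scene [[455.6, 0.0, 255.6], [0.0, 455.6, 195.7], [0.0, 0.0, 1.0]] [1086. -587. 1244.] [[0.7, 0.71, 0.01], [0.59, -0.57, -0.58], [-0.41, 0.41, -0.82]]
top [[409.9, 0.0, 255.6], [0.0, 409.9, 191.0], [0.0, 0.0, 1.0]] [ 479.   -8. 1391.] [[-0.01, -1.0, 0.02], [-1.0, 0.01, -0.05], [0.05, -0.02, -1.0]]
wrist [[297.3, 0.0, 250.1], [0.0, 297.3, 188.7], [0.0, 0.0, 1.0]] [ 202. -598.  373.] [[-0.44, 0.9, 0.0], [0.85, 0.42, 0.33], [0.29, 0.15, -0.94]]
{'clock': 0.15, 'joints': [-0.854, 0.385, 0.007, -0.0, -1.194, -0.259], 'joint_vel': [0.001, -0.003, 0.003, 0.001, -0.001, -0.0], 'joint_efforts': [-0.001, -39.268, 18.858, 4.189, -0.003, -0.0], 'position': [276.048, -560.261, 230.472], 'ee_rot': [-0.227, 0.974, 0.001, -0.0], 'contact_force': [0.643, 0.568, -0.294], 'wrist_torque': [0.054, 0.042, -0.047], 'grasp_force': 0.0, 'gripper_width': 85.751}
```

View pics/top0.png

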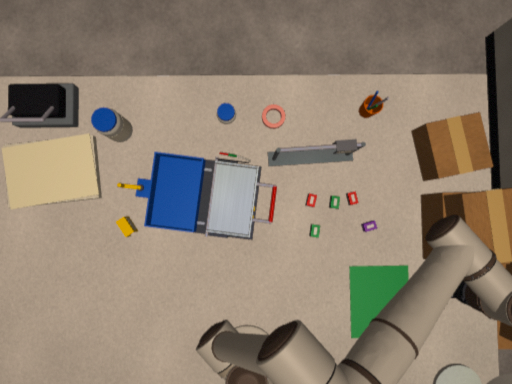

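View pics/scene0.png

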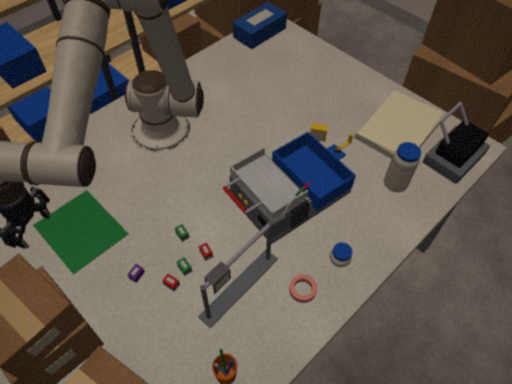

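```bash
cat >> h.py <<'E'
HS={'green':[(40,90,40),(85,255,255)],'red':[(0,120,60),(6,255,255)],'yellow':[(20,130,90),(33,255,255)],'blue':[(105,120,40),(125,255,255)]}
def blobs(img,col,amin=12):
    h=cv2.cvtColor(img,cv2.COLOR_RGB2HSV);m=cv2.inRange(h,*[np.array(q) for q in HS[col]])
    if col=='red': m|=cv2.inRange(h,np.array((174,120,60)),np.array((180,255,255)))
    m=cv2.morphologyEx(m,cv2.MORPH_CLOSE,np.ones((3,3)))
    return sorted([(cv2.contourArea(c),c) for c in cv2.findContours(m,0,2)[0] if cv2.contourArea(c)>=amin],key=lambda a:-a[0])
E
python3 - <<'E'
from h import *
for n in ['top','scene']:
    im=np.load(n+'0.npy')
    for c in HS:
        for a,k in blobs(im,c):
            r=cv2.minAreaRect(k);b=cv2.boxPoints(r)
            W=[onz(n,*p,30)[:2].round().tolist() for p in b]
            print(n,c,a,np.round(r[0],1),'z30:',onz(n,*r[0],30)[:2].round(),W if a>25 else '')
t=np.load('top0.npy');s=np.load('scene0.npy')
cv2.imwrite('pics/c1.png',np.vstack([cv2.resize(t[120:250,105:375],(800,385),interpolation=2)])[:,:,::-1])
cv2.imwrite('pics/c2.png',cv2.resize(s[100:330,190:365],(456,600),interpolation=2)[:,:,::-1])
E
```

```text
top green 2592.0 [378.5 301.5] z30: [ 173. -439.] [[291.0, -347.0], [288.0, -538.0], [56.0, -531.0], [60.0, -342.0]]
top green 84.5 [334.4 201.7] z30: [ 505. -300.] [[488.0, -283.0], [526.0, -289.0], [522.0, -317.0], [483.0, -311.0]]
top green 83.0 [314.5 230.5] z30: [ 410. -232.] [[428.0, -217.0], [428.0, -247.0], [391.0, -246.0], [392.0, -216.0]]
top red 382.0 [273. 116.] z30: [795. -99.] [[832.0, -63.0], [832.0, -137.0], [757.0, -136.0], [758.0, -62.0]]
top red 118.5 [272.2 203.5] z30: [501. -92.] [[444.0, -77.0], [560.0, -93.0], [558.0, -108.0], [442.0, -91.0]]
top red 92.5 [352.3 197.8] z30: [ 517. -360.] [[534.0, -341.0], [541.0, -371.0], [500.0, -380.0], [493.0, -350.0]]
top red 91.5 [311.1 199.8] z30: [ 512. -222.] [[495.0, -202.0], [536.0, -213.0], [529.0, -242.0], [488.0, -231.0]]
top yellow 198.0 [125.9 225.9] z30: [433. 390.] [[448.0, 426.0], [472.0, 390.0], [418.0, 354.0], [394.0, 391.0]]
top yellow 70.5 [128.5 185.9] z30: [565. 382.] [[562.0, 421.0], [576.0, 420.0], [568.0, 344.0], [554.0, 345.0]]
top blue 3883.5 [168.5 191. ] z30: [546. 251.] [[440.0, 371.0], [684.0, 3
[... 1708 characters left out ...]
0.] [[-464.0, -357.0], [-465.0, -190.0], [-220.0, -245.0], [-228.0, -400.0]]
scene blue 409.0 [102.8  91.7] z30: [-285.  -53.] [[-223.0, -149.0], [-415.0, 11.0], [-351.0, 50.0], [-165.0, -112.0]]
scene blue 305.0 [409. 152.] z30: [723. 544.] [[671.0, 552.0], [726.0, 608.0], [773.0, 537.0], [720.0, 482.0]]
scene blue 255.5 [118.9  78.1] z30: [-308.   37.] [[-413.0, 51.0], [-399.0, 107.0], [-207.0, 24.0], [-222.0, -28.0]]
scene blue 234.5 [342.3 251.3] z30: [809.  68.] [[783.0, 42.0], [782.0, 101.0], [835.0, 94.0], [836.0, 37.0]]
scene blue 60.0 [174.7   0.9] z30: [-578.  537.] [[-602.0, 501.0], [-602.0, 594.0], [-554.0, 573.0], [-554.0, 481.0]]
scene blue 12.5 [229.2 366.6] z30: [ 818. -403.]
```

View pics/c1.png

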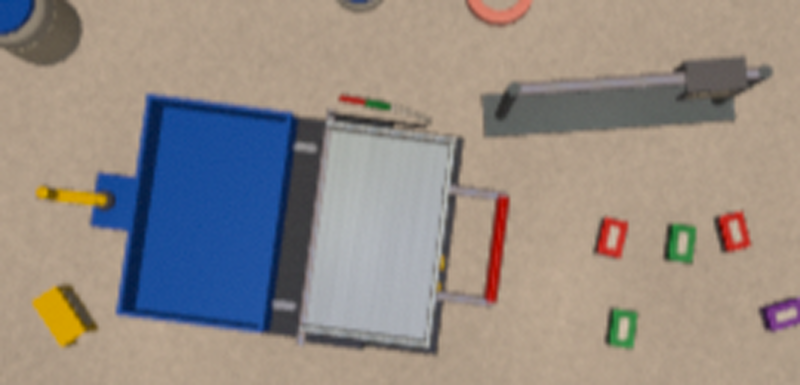

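View pics/c2.png

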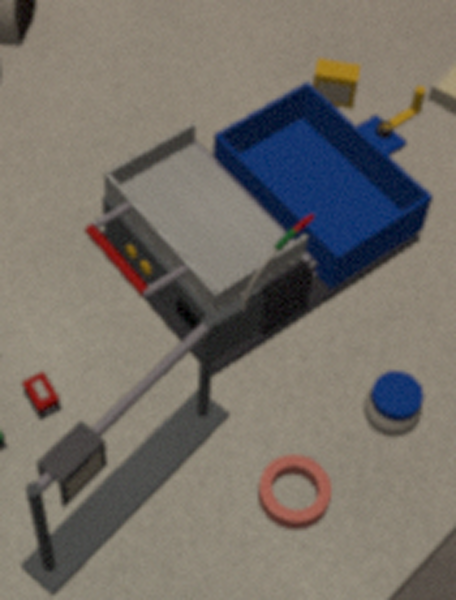

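```bash
cat >> h.py <<'E'
def tri(u1,u2,n1='top',n2='scene',c1=None,c2=None):
    o1,d1=ray(n1,*u1,c1);o2,d2=ray(n2,*u2,c2)
    A=np.array([d1,-d2]).T;k=np.linalg.lstsq(A,o2-o1,rcond=None)[0]
    p,q=o1+k[0]*d1,o2+k[1]*d2;return (p+q)/2,np.linalg.norm(p-q)
def tool():
    s=monitor.read_state();return np.array(s['position']),Rn.from_quat(s['ee_rot'])
def go(target,ang=None,P=None):
    """tool shift to target; turn about z so tool y lies along world angle ang (mod pi)"""
    p,r=tool();y=r.as_matrix()[:,1];x=r.as_matrix()[:,0];out=''
    print('tool y ang',round(float(np.arctan2(y[1],y[0])),3),'tilt z',np.round(r.as_matrix()[:,2],3))
    if ang is not None:
        d=(ang-np.arctan2(y[1],y[0])+np.pi/2)%np.pi-np.pi/2;print('turn about world z',round(d,3),'=> tool rz',round(-d,3))
        print('  shift now(before turn)',np.round(r.inv().apply(np.array(target)-p),1),' after turn',np.round((Rn.from_rotvec([0,0,d])*r).inv().apply(np.array(target)-p),1))
    else: print('  shift',np.round(r.inv().apply(np.array(target)-p),1))
E
python3 - <<'E'
from h import *
P=lambda x,y:(105+x/2.963,120+y/2.963); S=lambda x,y:(190+x*.3838,100+y*.3838)
print('handle ends',onz('top',*P(503,197),140).round(1),onz('top',*P(491,300),140).round(1),'scene',onz('scene',*S(93,230),140).round(1),onz('scene',*S(143,290),140).round(1))
print('bin corners z85',[onz('top',*P(*q),85)[:2].round(1).tolist() for q in [(150,97),(293,112),(265,330),(118,313)]])
print('bin corners scene',[onz('scene',*S(*q),85)[:2].round(1).tolist() for q in [(430,197),(310,87),(217,137)]])
print('post',tri(P(43,193),S(419,92)),'rail ends',tri(P(515,90),S(205,328)),tri(P(765,72),S(38,490)))
print('rail z200',onz('top',*P(515,90),200),onz('top',*P(765,72),200),onz('scene',*S(38,490),200),onz('scene',*S(205,328),200))
print('gray marker left end',onz('top',*P(683,80),200),'right',onz('top',*P(745,76),200))
print('tray lip corners z115/150',[onz('top',*P(*q),150)[:2].round(1).tolist() for q in [(330,113),(300,340),(430,348),(458,138)]])
im=np.load('top0.npy')
for c in ['green','red']:
    for a,k in blobs(im,c):
        if a<100 and a>75:
            r=cv2.minAreaRect(k);print(c,onz('top',*r[0],30).round(1),onz('scene',*(183.6,264.9),30).round(1),r[1:])
E
```

```text
handle ends [551.2 -94.  140. ] [445.2 -80.2 140. ] scene [453.8 -75.9 140. ] [553.7 -91.9 140. ]
bin corners z85 [[666.3, 280.9], [648.7, 127.5], [414.9, 158.8], [435.0, 315.0]]
bin corners scene [[675.4, 283.0], [448.8, 314.8], [423.6, 163.5]]
post (array([564.40455886, 389.66082348, 108.22786191]), np.float64(5.186829796123044)) rail ends (array([ 656.08444754, -102.69669052,  191.10804273]), np.float64(3.664561131324272)) (array([ 672.60289285, -348.76987748,  199.12198271]), np.float64(9.689337665485144))
rail z200 [ 653.48725157 -103.28494327  200.        ] [ 669.23394976 -352.16415152  200.        ] [ 676.44429022 -345.57788928  200.        ] [ 660.95333435 -105.45508534  200.        ]
gray marker left end [ 661.96046453 -270.20426917  200.        ] right [ 665.41110489 -332.09809632  200.        ]
tray lip corners z115/150 [[638.8, 83.0], [407.4, 115.1], [397.6, -16.8], [611.8, -48.0]]
green [ 504.6 -300.    30. ] [ 511.2 -302.5   30. ] ((8.626703262329102, 11.7379732131958), 8.130102157592773)
green [ 409.8 -231.6   30. ] [ 511.2 -302.5   30. ] ((11.0, 9.0), 90.0)
red [ 517.  -360.4   30. ] [ 511.2 -302.5   30. ] ((12.369317054748535, 8.973817825317383), 75.96376037597656)
red [ 512.  -222.1   30. ] [ 511.2 -302.5   30. ] ((8.731282234191895, 12.611852645874023), 14.03624439239502)
```

Run:
```python
from h import *
go([480,-150,360],1.44)
```

```text
tool y ang 2.028 tilt z [-0.001  0.001 -1.   ]
turn about world z -0.588 => tool rz 0.588
  shift now(before turn) [-364.2  278.1 -129.1]  after turn [-148.7  433.6 -128.8]
```

Emit:
send_rows(
  series=[
    [[0,0,-20],[0,0,0.147],85],
    [[0,0,-20],[0,0,0.147],85],
    [[0,0,-20],[0,0,0.147],85],
    [[0,0,-20],[0,0,0.147],85],
  ],
)

```text
clock: 0.55
position: [276.1, -560.4, 311.6]
ee_rot: [0.068, 0.998, 0.0, -0.0]
contact_force: [0.9, -0.5, 1.1]
gripper_width: 85.2
grasp_force: 0.0
```

Emit:
send_rows(
  series=[
    [[-15,43,-6],[0,0,0],85],
    [[-15,43,-6],[0,0,0],85],
    [[-15,43,-6],[0,0,0],85],
    [[-15,43,-6],[0,0,0],85],
    [[-15,43,-6],[0,0,0],85],
    [[-15,43,-6],[0,0,0],85],
    [[-15,43,-6],[0,0,0],85],
    [[-15,43,-6],[0,0,0],85],
  ],
)

```text
clock: 1.35
position: [440.1, -233.2, 359.5]
ee_rot: [0.065, 0.998, 0.0, -0.0]
contact_force: [0.2, -0.7, -0.3]
gripper_width: 85.1
grasp_force: 0.0
```

Emit:
send_rows(
  series=[
    [[-15,43,0],[0,0,0],85],
    [[-15,43,0],[0,0,0],85],
    [[0,0,0],[0,0,0],85],
    [[0,0,0],[0,0,0],85],
  ],
)

```text
clock: 1.75
position: [481.0, -152.7, 358.9]
ee_rot: [0.064, 0.998, -0.0, -0.001]
contact_force: [0.7, 0.6, -0.4]
gripper_width: 85.1
grasp_force: 0.0
```

```bash
cat > snap.py <<'E'
import sys
from h import *
import pickle
n=sys.argv[1]
ci=camera_info('wrist');im=get_image('wrist');pickle.dump((ci,im),open(n+'.pkl','wb'));save('wrist',n,im)
p,r=tool();print(p.round(1),r.as_quat().round(3))
E
python3 snap.py w1
```

```text
[ 480.6 -153.6  359. ] [ 0.065  0.998 -0.    -0.   ]
```

View pics/w1.png

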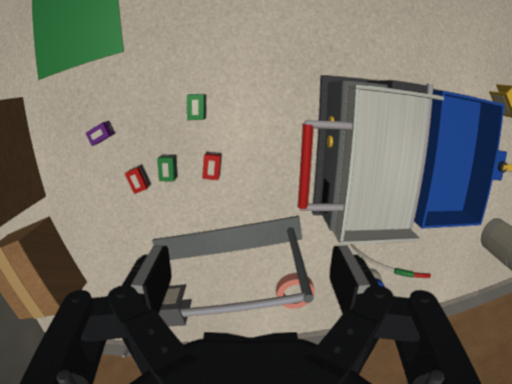

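```bash
cat > an.py <<'E'
import sys,pickle
from h import *
def an(n,zs={},amin=30):
    ci,im=pickle.load(open(n+'.pkl','rb'))
    for c in ['green','red','yellow']:
        for a,k in blobs(im,c,amin):
            if a>2500: continue
            z=zs.get(c,30)
            pts=np.array([onz('wrist',*p[0],z,ci)[:2] for p in k],np.float32)
            r=cv2.minAreaRect(pts);w,h=r[1];ang=r[2] if w>h else r[2]+90
            M=cv2.moments(k);m=(M['m10']/M['m00'],M['m01']/M['m00'])
            print(c,'px',np.round(m,0),'ctr',np.round(r[0],1),'cen',onz('wrist',*m,z,ci)[:2].round(1),'size',round(max(w,h),1),round(min(w,h),1),'long-ang',round(float(np.radians((ang+90)%180-90)),3))
if __name__=='__main__': an(sys.argv[1])
E
python3 - <<'E'
from an import *
an('w1');print('handle at 140');an('w1',{'red':140})
ci,im=pickle.load(open('w1.pkl','rb'))
o=lambda u,v,z:onz('wrist',u,v,z,ci).round(1)
print('rail',o(309,298,200),o(187,312,200),'marker near',o(188,300,200))
print('lip end',o(430,90,150),'tray back corners',o(358,86,150),o(345,240,150))
E
```

```text
green px [196. 107.] ctr [ 413.3 -231.1] cen [ 412.8 -230.3] size 38.8 27.6 long-ang -0.15
green px [166. 168.] ctr [ 507.  -298.4] cen [ 506.4 -298.2] size 40.5 28.6 long-ang -0.148
green px [404. 272.] ctr [790.7 139.9] cen [790.6 140. ] size 55.3 11.2 long-ang 1.14
red px [305. 166.] ctr [535.4 -67.1] cen [531.8 -66.9] size 145.2 16.6 long-ang -0.139
red px [211. 166.] ctr [ 513.8 -221.3] cen [ 513.6 -221.2] size 43.1 27.8 long-ang -0.255
red px [136. 180.] ctr [ 519.1 -358.1] cen [ 518.9 -358.1] size 41.6 31.2 long-ang 0.248
red px [422. 275.] ctr [811. 191.] cen [810.6 190.3] size 47.3 10.2 long-ang 1.21
yellow px [509.  96.] ctr [427.1 396.3] cen [425.6 400. ] size 45.0 21.8 long-ang -0.007
yellow px [330. 141.] ctr [495.  -21.8] cen [495.1 -21.9] size 16.9 6.9 long-ang -0.068
yellow px [507. 167.] ctr [582.6 407.6] cen [583. 408.] size 33.3 13.8 long-ang 1.476
handle at 140
green px [196. 107.] ctr [ 413.3 -231.1] cen [ 412.8 -230.3] size 38.8 27.6 long-ang -0.15
green px [166. 168.] ctr [ 507.  -298.4] cen [ 506.4 -298.2] size 40.5 28.6 long-ang -0.148
green px [404. 272.] ctr [790.7 139.9] cen [790.6 140. ] size 55.3 11.2 long-ang 1.14
red px [305. 166.] ctr [503.5 -84.6] cen [500.7 -84.4] size 111.3 12.7 long-ang -0.139
red px [211. 166.] ctr [ 487.  -202.8] cen [ 486.8 -202.7] size 33.1 21.3 long-ang -0.255
red px [136. 180.] ctr [ 491.  -307.7] cen [ 490.8 -307.7] size 31.9 23.9 long-ang 0.248
red px [422. 275.] ctr [714.8 113.3] cen [714.5 112.8] size 36.2 7.8 long-ang 1.21
yellow px [509.  96.] ctr [427.1 396.3] cen [425.6 400. ] size 45.0 21.8 long-ang -0.007
yellow px [330. 141.] ctr [495.  -21.8] cen [495.1 -21.9] size 16.9 6.9 long-ang -0.068
yellow px [507. 167.] ctr [582.6 407.6] cen [583. 408.] size 33.3 13.8 long-ang 1.476
rail [663.4 -97.5 200. ] [ 668.5 -263.7  200. ] marker near [ 646.7 -256.9  200. ]
lip end [413.   95.2 150. ] tray back corners [405.4 -11.  150. ] [611.4 -35.4 150. ]
```

Run:
```python
from h import *
go([616,334,52],1.434)
im=get_image('top');np.save('top1.npy',im)
for a,k in blobs(im,'green',8): print(a,onz('top',*cv2.minAreaRect(k)[0],30).round(0))
```

```text
tool y ang 1.441 tilt z [-0.001 -0.    -1.   ]
turn about world z -0.007 => tool rz 0.007
  shift now(before turn) [-71.5 501.1 306.9]  after turn [-67.9 501.6 306.9]
4054.0 [ 173. -443.   30.]
14.5 [ 398. -230.   30.]
8.0 [664.  40.  30.]
```

Emit:
send_rows(
  series=[
    [[-7,49,0],[0,0,0.007],0],
    [[-7,49,0],[0,0,0],0],
    [[-7,49,0],[0,0,0],0],
    [[-7,49,0],[0,0,0],0],
    [[-7,49,0],[0,0,0],0],
    [[-7,49,0],[0,0,0],0],
    [[-7,49,0],[0,0,0],0],
    [[-7,49,0],[0,0,0],0],
  ],
)

```text
clock: 2.65
position: [590.3, 227.1, 359.5]
ee_rot: [0.07, 0.998, -0.0, 0.0]
contact_force: [1.0, 1.1, 0.4]
gripper_width: -0.1
grasp_force: 0.0
```

Emit:
send_rows(
  series=[
    [[-6,49,0],[0,0,0],0],
    [[-6,49,0],[0,0,0],0],
    [[0,12,20],[0,0,0],0],
    [[0,0,20],[0,0,0],0],
    [[0,0,0],[0,0,0],0],
    [[0,0,0],[0,0,0],0],
  ],
)

```text
clock: 3.25
position: [617.3, 332.8, 319.6]
ee_rot: [0.07, 0.998, -0.0, 0.0]
contact_force: [-0.5, -0.4, 0.5]
gripper_width: -0.2
grasp_force: 0.0
```

```bash
python3 snap.py w2; python3 an.py w2
```

```text
[617.5 333.  320.8] [0.069 0.998 0.    0.001]
red px [ 26. 241.] ctr [ 732.8 -158. ] cen [ 732.7 -158.2] size 33.5 13.6 long-ang 1.149
yellow px [273.  17.] ctr [432.8 389.2] cen [433.1 391.5] size 65.1 41.6 long-ang 0.575
yellow px [272. 111.] ctr [570.5 368. ] cen [570.1 371.3] size 77.1 16.2 long-ang 1.446
```

View pics/w2.png

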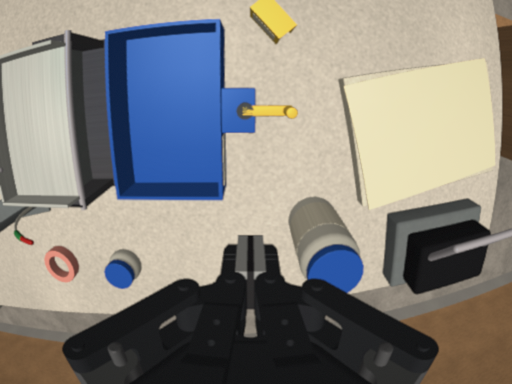

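Run:
```python
from an import *
ci,im=pickle.load(open('w2.pkl','rb'))
o=lambda u,v,z:onz('wrist',u,v,z,ci).round(1)
a,b=o(221,20,85),o(223,198,85);d=(b-a);print(a,b,np.linalg.norm(d),np.arctan2(d[1],d[0]))
print('pivot',o(245,111,75),'post',o(291,112,108),'lip corners z115..150',o(69,33,150),o(82,207,150))
h=np.array([529,103.6]);yh=np.array([.1366,.9906]);xh=np.array([.9906,-.1366])
for q in [a,b,o(245,111,75),o(291,112,108)]: print('rel',(q[:2]-h)@xh,(q[:2]-h)@yh)
go([616,334,52],1.434)
```

```text
[440.5 321.3  85. ] [672.8 287.9  85. ] 234.68883654745912 -0.1428009410708677
pivot [562. 334.  75.] post [567.9 389.  108. ] lip corners z115..150 [423.5 147.6 150. ] [637.1 112.8 150. ]
rel -117.40592000000001 203.56452000000002
rel 117.27289999999995 202.21066
rel 1.2171599999999976 232.74204
rel -0.45130000000001774 288.03098
tool y ang 1.432 tilt z [ 0.002  0.001 -1.   ]
turn about world z 0.002 => tool rz -0.002
  shift now(before turn) [  2.1   0.6 268.8]  after turn [  2.1   0.6 268.8]
```

Emit:
send_rows(
  series=[
    [[0,0,45],[0,0,0],0],
    [[0,0,45],[0,0,0],0],
    [[0,0,45],[0,0,0],0],
    [[0,0,45],[0,0,0],0],
    [[0,0,45],[0,0,0],0],
    [[0,0,40],[0,0,0],0],
    [[0,0,0],[0,0,0],0],
  ],
)

```text
clock: 4.0
position: [614.0, 331.4, 49.3]
ee_rot: [0.07, 0.998, -0.003, -0.004]
contact_force: [-1.4, 0.2, -0.4]
gripper_width: -0.1
grasp_force: 0.0
```

Emit:
send_rows(
  series=[
    [[0,-10,0],[0,0,0],0],
    [[0,-10,0],[0,0,0],0],
    [[0,-8,0],[0,0,0],0],
    [[0,-8,0],[0,0,0],0],
    [[0,-8,0],[0,0,0],0],
    [[0,-8,0],[0,0,0],0],
    [[0,-8,0],[0,0,0],0],
    [[0,-8,0],[0,0,0],0],
  ],
)

```text
clock: 4.8
position: [607.3, 266.5, 54.5]
ee_rot: [0.068, 0.998, 0.0, 0.0]
contact_force: [1.4, 3.4, 1.6]
gripper_width: -0.1
grasp_force: 1.5
```

Emit:
send_rows(
  series=[
    [[0,-4,0],[0,0,0],0],
    [[0,-4,0],[0,0,0],0],
    [[0,-4,0],[0,0,0],0],
    [[0,-3,0],[0,0,0],0],
    [[0,-2,0],[0,0,0],0],
    [[0,-1,0],[0,0,0],0],
    [[0,-1,0],[0,0,0],0],
  ],
)

```text
clock: 5.5
position: [604.4, 248.1, 54.1]
ee_rot: [0.069, 0.998, -0.0, -0.0]
contact_force: [0.4, 2.5, 1.1]
gripper_width: -0.1
grasp_force: 1.3
```

Emit:
send_rows(
  series=[
    [[0,-1,0],[0,0,0],0],
    [[0,-1,0],[0,0,0],0],
    [[0,-1,0],[0,0,0],0],
    [[0,-1,0],[0,0,0],0],
  ],
)

```text
clock: 5.9
position: [604.1, 245.0, 54.2]
ee_rot: [0.069, 0.998, 0.001, 0.0]
contact_force: [-0.5, 6.8, -0.3]
gripper_width: 0.2
grasp_force: 3.5
```

Emit:
send_rows(
  series=[
    [[0,-1,0],[0,0,0],0],
    [[0,-1,0],[0,0,0],0],
    [[0,-1,0],[0,0,0],0],
  ],
)

```text
clock: 6.2
position: [604.2, 244.9, 54.3]
ee_rot: [0.068, 0.998, 0.003, 0.001]
contact_force: [-1.7, 14.4, -2.1]
gripper_width: -0.1
grasp_force: 7.0
```

Emit:
send_rows(
  series=[
    [[0,12,0],[0,0,0],0],
    [[0,15,0],[0,0,0],0],
    [[0,0,-40],[0,0,0],0],
    [[0,0,-45],[0,0,0],0],
    [[0,0,-45],[0,0,0],0],
    [[0,0,-45],[0,0,0],0],
    [[0,0,0],[0,0,0],40],
    [[0,0,0],[0,0,0],40],
  ],
)

```text
clock: 7.0
position: [607.4, 268.1, 230.5]
ee_rot: [0.069, 0.998, 0.0, 0.001]
contact_force: [-0.5, -0.6, -1.2]
gripper_width: 28.4
grasp_force: 0.0
```

```bash
python3 snap.py w3
python3 - <<'E'
from an import *
an('w3',{'yellow':108})
go([559,324.6,80],1.431)
E
```

```text
[606.7 267.7 228.6] [ 0.069  0.998 -0.001 -0.001]
green px [  9. 281.] ctr [ 766.6 -225.8] cen [ 766.5 -225.2] size 32.4 24.8 long-ang -0.901
red px [ 22. 292.] ctr [ 793.6 -203.7] cen [ 792.6 -203.8] size 41.9 22.6 long-ang 0.964
yellow px [343.  13.] ctr [463.1 374.1] cen [462.2 372.9] size 39.8 36.3 long-ang -1.385
yellow px [278. 118.] ctr [553.2 300.7] cen [553.6 300.8] size 65.3 14.8 long-ang 1.361
tool y ang 1.433 tilt z [-0.002 -0.001 -1.   ]
turn about world z -0.002 => tool rz 0.002
  shift now(before turn) [ 54.8  50.  148.6]  after turn [ 54.9  49.9 148.6]
```

View pics/w3.png

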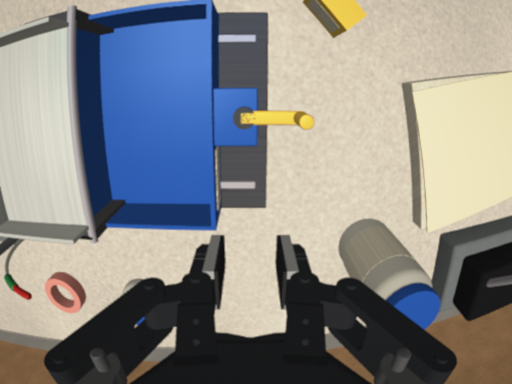

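Run:
```python
from an import *
ci,im=pickle.load(open('w3.pkl','rb'));c2,_=pickle.load(open('w2.pkl','rb'))
o=lambda u,v,z:onz('wrist',u,v,z,ci).round(1)
print('post',o(308,121,108),o(308,121,100),'pivot',o(243,118,72),'bin',o(218,228,85),o(210,2,85))
```

```text
post [559.5 327.7 108. ] [560.6 329.2 100. ] pivot [553.  268.9  72. ] bin [664.3 225.5  85. ] [432.5 254.2  85. ]
```

Emit:
send_rows(
  series=[
    [[27,25,0],[0,0,0],42],
    [[27,26,0],[0,0,0],42],
    [[0,0,40],[0,0,0],42],
    [[0,0,40],[0,0,0],42],
    [[0,0,40],[0,0,0],42],
    [[0,0,20],[0,0,0],42],
    [[0,0,8],[0,0,0],42],
  ],
)

```text
clock: 7.75
position: [558.5, 323.9, 80.2]
ee_rot: [0.068, 0.998, -0.005, -0.003]
contact_force: [-14.8, -1.0, 34.2]
gripper_width: 42.1
grasp_force: 17.5
```

Emit:
send_rows(
  series=[
    [[0,0,0],[0,0,0],10],
    [[0,0,0],[0,0,0],10],
    [[0,0,0],[0,0,0],10],
    [[0,0,0],[0,0,0],10],
    [[0,0,0],[0,0,0],10],
  ],
)

```text
clock: 8.25
position: [560.1, 326.7, 83.1]
ee_rot: [0.068, 0.998, -0.0, -0.0]
contact_force: [-6.2, 2.5, 13.3]
gripper_width: 12.5
grasp_force: 66.6
```

Emit:
send_rows(
  series=[
    [[0,0,-3],[0,0,0],10],
    [[5.7,-0.3,0],[0,0,0],10],
    [[5.7,-0.9,0],[0,0,0],10],
    [[5.6,-1.5,0],[0,0,0],10],
    [[5.4,-2.1,0],[0,0,0],10],
    [[5.1,-2.6,0],[0,0,0],10],
    [[4.8,-3.1,0],[0,0,0],10],
    [[4.5,-3.6,0],[0,0,0],10],
  ],
)

```text
clock: 9.05
position: [522.4, 318.9, 83.7]
ee_rot: [0.068, 0.998, 0.002, 0.001]
contact_force: [3.0, 8.0, -3.7]
gripper_width: 12.1
grasp_force: 61.1
```

Emit:
send_rows(
  series=[
    [[4.1,-4.1,0],[0,0,0],10],
    [[3.6,-4.5,0],[0,0,0],10],
    [[3.1,-4.8,0],[0,0,0],10],
    [[2.6,-5.1,0],[0,0,0],10],
    [[2.1,-5.4,0],[0,0,0],10],
    [[1.5,-5.6,0],[0,0,0],10],
    [[0.9,-5.7,0],[0,0,0],10],
    [[0.3,-5.7,0],[0,0,0],10],
  ],
)

```text
clock: 9.85
position: [494.3, 280.2, 83.7]
ee_rot: [0.068, 0.998, -0.0, -0.003]
contact_force: [-14.8, 13.5, 4.9]
gripper_width: 12.1
grasp_force: 60.9
```

Emit:
send_rows(
  series=[
    [[0,-1,0],[0,0,0],10],
    [[0,-1,0],[0,0,0],10],
    [[0,-1,0],[0,0,0],10],
  ],
)

```text
clock: 10.15
position: [494.5, 277.3, 83.7]
ee_rot: [0.069, 0.998, 0.0, -0.003]
contact_force: [-12.5, 11.4, 4.0]
gripper_width: 12.6
grasp_force: 60.6
```

Emit:
send_rows(
  series=[
    [[-1.5,-1.5,0],[0,0,0],10],
    [[-1,-1.5,0],[0,0,0],10],
    [[0,-1,0],[0,0,0],10],
    [[0,-1,0],[0,0,0],10],
  ],
)

```text
clock: 10.55
position: [494.8, 276.8, 83.8]
ee_rot: [0.069, 0.998, 0.004, -0.003]
contact_force: [-23.4, 27.5, 4.0]
gripper_width: 12.3
grasp_force: 61.0
```

Emit:
send_rows(
  series=[
    [[0,-1,0],[0,0,0],10],
    [[0,-1,0],[0,0,0],10],
    [[0,0,0],[0,0,0],10],
  ],
)

```text
clock: 10.85
position: [494.8, 276.7, 83.9]
ee_rot: [0.069, 0.998, 0.005, -0.002]
contact_force: [-23.3, 30.1, 3.1]
gripper_width: 12.4
grasp_force: 61.0
```

Emit:
send_rows(
  series=[
    [[0,2,0],[0,0,0],22],
    [[0,2.5,0],[0,0,0],22],
    [[0,0,-20],[0,0,0],22],
    [[0,0,-40],[0,0,0],30],
    [[0,0,-45],[0,0,0],60],
    [[0,0,-45],[0,0,0],85],
    [[0,0,-10],[0,0,0],85],
    [[0,0,0],[0,0,0],85],
  ],
)

```text
clock: 11.65
position: [500.8, 272.3, 246.0]
ee_rot: [0.069, 0.998, 0.001, 0.001]
contact_force: [0.3, -1.1, -1.1]
gripper_width: 84.2
grasp_force: 0.0
```

Run:
```python
from an import *
go([413,-231,200],-0.15+np.pi/2);go([507,-298.3,200],-0.148+np.pi/2)
im=get_image('top')
for a,k in blobs(im,'yellow',12): print(a,[onz('top',*q,100)[:2].round(0).tolist() for q in cv2.boxPoints(cv2.minAreaRect(k))])
```

```text
tool y ang 1.432 tilt z [ 0.002  0.002 -1.   ]
turn about world z -0.011 => tool rz 0.011
  shift now(before turn) [  17.4 -510.7   45.1]  after turn [  11.7 -510.9   45.1]
tool y ang 1.432 tilt z [ 0.002  0.002 -1.   ]
turn about world z -0.009 => tool rz 0.009
  shift now(before turn) [ -85.  -564.4   45.1]  after turn [ -90.2 -563.6   45.1]
144.5 [[440.0, 398.0], [464.0, 363.0], [421.0, 335.0], [399.0, 370.0]]
45.5 [[500.0, 279.0], [551.0, 270.0], [549.0, 258.0], [498.0, 266.0]]
```

Emit:
send_rows(
  series=[
    [[0,-46,0],[0,0,0.01],85],
    [[0,-46,0],[0,0,0],85],
    [[0,-46,0],[0,0,0],85],
    [[0,-46,0],[0,0,0],85],
    [[0,-46,0],[0,0,0],85],
    [[0,-46,0],[0,0,0],85],
    [[0,-46,0],[0,0,0],85],
    [[0,-46,0],[0,0,0],85],
  ],
)

```text
clock: 12.5
position: [444.5, -93.0, 241.8]
ee_rot: [0.074, 0.997, -0.0, -0.003]
contact_force: [2.0, 0.0, -0.6]
gripper_width: 85.3
grasp_force: 0.0
```

Emit:
send_rows(
  series=[
    [[-5,-40,0],[0,0,0],44],
    [[0,0,0],[0,0,0],44],
    [[0,0,0],[0,0,0],44],
    [[0,0,0],[0,0,0],44],
  ],
)

```text
clock: 12.9
position: [445.2, -130.9, 242.9]
ee_rot: [0.073, 0.997, -0.0, -0.002]
contact_force: [0.1, 0.5, 0.0]
gripper_width: 43.9
grasp_force: 0.0
```

```bash
python3 snap.py w4; python3 an.py w4
python3 - <<'E'
from h import *
go([413,-231,6],1.421)
E
```

```text
[ 445.6 -130.5  243.3] [ 0.073  0.997 -0.    -0.001]
green px [167. 145.] ctr [ 412.  -230.3] cen [ 412.1 -230.2] size 41.7 28.5 long-ang -0.161
green px [137. 219.] ctr [ 505.9 -297.7] cen [ 505.1 -297.3] size 43.2 29.8 long-ang -0.139
red px [309. 212.] ctr [531.6 -64.7] cen [527.6 -64.1] size 93.5 18.9 long-ang -0.137
red px [191. 217.] ctr [ 513.1 -220.2] cen [ 512.2 -220.2] size 45.2 27.5 long-ang -0.238
red px [105. 231.] ctr [ 518.1 -357.3] cen [ 517.7 -356.8] size 42.7 33.8 long-ang 0.228
yellow px [341. 163.] ctr [467.7 -17.7] cen [467.4 -17.4] size 20.0 9.5 long-ang -0.059
yellow px [339. 190.] ctr [503.9 -22.3] cen [503.7 -21.9] size 10.1 9.7 long-ang -0.043
tool y ang 1.425 tilt z [-0.002  0.    -1.   ]
turn about world z -0.004 => tool rz 0.004
  shift now(before turn) [  17.1 -104.1  237.3]  after turn [  16.7 -104.2  237.3]
```

Emit:
send_rows(
  series=[
    [[6,-35,10],[0,0,0],48],
    [[6,-34,10],[0,0,0],48],
    [[6,-34,10],[0,0,0],48],
    [[0,0,45],[0,0,0],48],
    [[0,0,45],[0,0,0],48],
    [[0,0,45],[0,0,0],48],
    [[0,0,42],[0,0,0],48],
    [[0,0,20],[0,0,0],48],
  ],
)

```text
clock: 13.75
position: [411.1, -228.8, 13.9]
ee_rot: [0.073, 0.997, 0.0, -0.003]
contact_force: [-0.5, -0.0, -0.8]
gripper_width: 48.2
grasp_force: 0.0
```

Emit:
send_rows(
  series=[
    [[0,0,10],[0,0,0],48],
    [[0,0,0],[0,0,0],48],
    [[0,0,0],[0,0,0],15],
    [[0,0,0],[0,0,0],15],
    [[0,0,0],[0,0,0],15],
    [[0,0,0],[0,0,0],15],
  ],
)

```text
clock: 14.35
position: [414.4, -230.6, 8.8]
ee_rot: [0.073, 0.997, -0.0, 0.002]
contact_force: [0.4, 2.7, 6.8]
gripper_width: 27.0
grasp_force: 59.8
```

Emit:
send_rows(
  series=[
    [[0,0,-25],[0,0,0],15],
    [[0,0,-45],[0,0,0],15],
    [[0,0,-45],[0,0,0],15],
    [[0,0,-45],[0,0,0],15],
    [[0,0,-45],[0,0,0],15],
    [[0,0,-10],[0,0,0],15],
    [[0,0,0],[0,0,0],15],
  ],
)

```text
clock: 15.05
position: [413.8, -230.6, 224.4]
ee_rot: [0.074, 0.997, -0.0, 0.003]
contact_force: [-0.5, 0.0, -1.2]
gripper_width: 26.7
grasp_force: 59.1
```

Run:
```python
from h import *
go([475.5,45.3,127],1.433);print(monitor.read_state()['gripper_width'],monitor.read_state()['grasp_force'])
```

```text
tool y ang 1.423 tilt z [ 0.005 -0.001 -1.   ]
turn about world z 0.01 => tool rz -0.01
  shift now(before turn) [-19.9 282.   97.5]  after turn [-22.7 281.7  97.6]
26.705830289529995 59.08734977245331
```

Emit:
send_rows(
  series=[
    [[-4,40,0],[0,0,-0.01],15],
    [[-4,40,0],[0,0,0],15],
    [[-4,40,0],[0,0,0],15],
    [[-4,40,0],[0,0,0],15],
    [[-4,40,0],[0,0,0],15],
    [[-2,40,0],[0,0,0],15],
    [[0,42,0],[0,0,0],15],
    [[0,0,30],[0,0,0],15],
  ],
)

```text
clock: 15.85
position: [476.5, 50.0, 193.1]
ee_rot: [0.066, 0.998, 0.001, 0.003]
contact_force: [0.1, 0.9, -0.9]
gripper_width: 26.9
grasp_force: 59.3
```

Emit:
send_rows(
  series=[
    [[0,0,30],[0,0,0],15],
    [[0,0,20],[0,0,0],15],
    [[0,0,10],[0,0,0],15],
    [[0,0,3],[0,0,0],15],
    [[0,0,2],[0,0,0],15],
    [[0,0,0],[0,0,0],15],
  ],
)

```text
clock: 16.45
position: [474.3, 45.8, 127.7]
ee_rot: [0.069, 0.998, 0.0, 0.0]
contact_force: [-0.9, 0.2, -0.6]
gripper_width: 27.1
grasp_force: 59.3
```

Emit:
send_rows(
  series=[
    [[0,0,2],[0,0,0],15],
    [[0,0,2],[0,0,0],15],
    [[0,0,0],[0,0,0],15],
    [[0,0,0],[0,0,0],40],
    [[0,0,0],[0,0,0],48],
    [[0,0,-30],[0,0,0],48],
    [[0,0,-45],[0,0,0],48],
    [[0,0,-30],[0,0,0],48],
  ],
)

```text
clock: 17.25
position: [474.6, 45.8, 231.0]
ee_rot: [0.068, 0.998, 0.0, 0.001]
contact_force: [-0.2, -0.0, -0.0]
gripper_width: 48.3
grasp_force: 0.0
```

Run:
```python
from h import *
go([507,-298.3,6],1.428)
```

```text
tool y ang 1.434 tilt z [ 0.003  0.    -1.   ]
turn about world z -0.006 => tool rz 0.006
  shift now(before turn) [ -78.3 -336.7  225. ]  after turn [ -80.4 -336.2  225. ]
```

Go most of the way, recheck the carts from above.

Emit:
send_rows(
  series=[
    [[-10,-42,0],[0,0,0.006],44],
    [[-10,-42,0],[0,0,0],44],
    [[-10,-42,0],[0,0,0],44],
    [[-10,-42,0],[0,0,0],44],
    [[-10,-42,0],[0,0,0],44],
    [[0,0,0],[0,0,0],44],
    [[0,0,0],[0,0,0],44],
  ],
)

```text
clock: 17.95
position: [493.3, -170.1, 227.9]
ee_rot: [0.073, 0.997, 0.0, -0.0]
contact_force: [0.3, 0.1, -0.0]
gripper_width: 44.2
grasp_force: 0.0
```

```bash
python3 snap.py w5; python3 an.py w5
python3 - <<'E'
from h import *
go([507,-298.3,6],1.428)
E
```

```text
[ 493.4 -169.3  228. ] [ 0.072  0.997  0.    -0.   ]
green px [469. 141.] ctr [502.7 142.9] cen [501.9 141.7] size 61.7 52.3 long-ang -0.15
green px [150. 186.] ctr [ 506.4 -298.5] cen [ 506.  -298.1] size 42.7 29.4 long-ang -0.143
green px [471. 324.] ctr [896.2 243. ] cen [895.7 242.9] size 102.1 19.4 long-ang 1.052
red px [351. 184.] ctr [548.7 -49.1] cen [540.7 -48.8] size 167.6 21.5 long-ang -0.14
red px [210. 183.] ctr [ 513.7 -221.4] cen [ 513.3 -221.3] size 43.7 27.8 long-ang -0.246
red px [113. 201.] ctr [ 518.9 -357.7] cen [ 518.4 -357.3] size 41.9 32.5 long-ang 0.226
red px [492. 325.] ctr [933.9 324.1] cen [934.6 323.5] size 84.0 18.5 long-ang 1.137
yellow px [372. 147.] ctr [496.5 -18.3] cen [496.2 -18.4] size 19.2 11.0 long-ang -0.047
tool y ang 1.427 tilt z [-0.001  0.    -1.   ]
turn about world z 0.001 => tool rz -0.001
  shift now(before turn) [ -32.1 -125.8  222. ]  after turn [ -32.  -125.8  222. ]
```

Emit:
send_rows(
  series=[
    [[-10,-42,10],[0,0,0],44],
    [[-10,-42,10],[0,0,0],44],
    [[-11,-42,10],[0,0,0],44],
    [[0,0,42],[0,0,0],44],
    [[0,0,42],[0,0,0],44],
    [[0,0,42],[0,0,0],44],
    [[0,0,40],[0,0,0],44],
    [[0,0,17],[0,0,0],44],
  ],
)

```text
clock: 18.8
position: [504.4, -295.9, 11.5]
ee_rot: [0.071, 0.997, 0.001, -0.003]
contact_force: [-0.3, 0.0, 0.6]
gripper_width: 44.3
grasp_force: 0.0
```

Emit:
send_rows(
  series=[
    [[0,0,9],[0,0,0],44],
    [[0,0,0],[0,0,0],44],
    [[0,0,0],[0,0,0],15],
    [[0,0,0],[0,0,0],15],
    [[0,0,0],[0,0,0],15],
    [[0,0,0],[0,0,0],15],
  ],
)

```text
clock: 19.4
position: [507.6, -298.5, 8.0]
ee_rot: [0.071, 0.997, -0.0, 0.002]
contact_force: [-0.2, 2.4, 6.6]
gripper_width: 26.8
grasp_force: 61.2
```

Emit:
send_rows(
  series=[
    [[0,0,-25],[0,0,0],15],
    [[0,0,-45],[0,0,0],15],
    [[0,0,-45],[0,0,0],15],
    [[0,0,-45],[0,0,0],15],
    [[0,0,-45],[0,0,0],15],
    [[0,0,-15],[0,0,0],15],
    [[0,0,0],[0,0,0],15],
  ],
)

```text
clock: 20.1
position: [507.5, -298.9, 229.9]
ee_rot: [0.072, 0.997, -0.001, 0.003]
contact_force: [0.0, -0.2, -1.1]
gripper_width: 26.7
grasp_force: 60.5
```

Run:
```python
from h import *
go([564.7,33.1,124],1.433);s=monitor.read_state();print(s['gripper_width'],s['grasp_force'],s['position'])
```

```text
tool y ang 1.428 tilt z [ 0.007 -0.002 -1.   ]
turn about world z 0.005 => tool rz -0.005
  shift now(before turn) [ -8.4 336.9 105.6]  after turn [-10.3 336.8 105.6]
26.710229628421764 60.511157512664795 [ 507.51958676 -298.90126021  229.89917849]
```

Emit:
send_rows(
  series=[
    [[-2,42,0],[0,0,-0.005],15],
    [[-2,42,0],[0,0,0],15],
    [[-2,42,0],[0,0,0],15],
    [[-2,42,0],[0,0,0],15],
    [[-2,42,0],[0,0,0],15],
    [[0,42,0],[0,0,0],15],
    [[0,42,0],[0,0,0],15],
    [[0,43,0],[0,0,0],15],
  ],
)

```text
clock: 20.9
position: [561.8, 35.4, 224.2]
ee_rot: [0.069, 0.998, -0.0, -0.002]
contact_force: [-0.9, -0.7, -0.6]
gripper_width: 26.8
grasp_force: 60.5
```

Emit:
send_rows(
  series=[
    [[0,0,35],[0,0,0],15],
    [[0,0,35],[0,0,0],15],
    [[0,0,20],[0,0,0],15],
    [[0,0,10],[0,0,0],15],
    [[0,0,4],[0,0,0],15],
    [[0,0,1],[0,0,0],15],
    [[0,0,0],[0,0,0],15],
  ],
)

```text
clock: 21.6
position: [562.4, 33.4, 122.9]
ee_rot: [0.069, 0.998, -0.001, -0.0]
contact_force: [-4.5, 0.7, 9.5]
gripper_width: 26.3
grasp_force: 61.7
```

Contact with the floor; release, rise, and verify.

Emit:
send_rows(
  series=[
    [[0,0,-1],[0,0,0],40],
    [[0,0,0],[0,0,0],48],
    [[0,0,0],[0,0,0],48],
    [[0,0,-30],[0,0,0],48],
    [[0,0,-45],[0,0,0],48],
    [[0,-40,-30],[0,0,0],40],
    [[0,-40,0],[0,0,0],40],
    [[0,-34,0],[0,0,0],40],
  ],
)

```text
clock: 22.4
position: [547.4, -80.0, 228.4]
ee_rot: [0.069, 0.998, 0.0, 0.001]
contact_force: [0.8, -0.7, -0.8]
gripper_width: 39.7
grasp_force: 0.0
```

Emit:
send_rows(
  series=[
    [[0,0,0],[0,0,0],40],
    [[0,0,0],[0,0,0],40],
  ],
)

```text
clock: 22.6
position: [547.1, -79.6, 227.0]
ee_rot: [0.07, 0.998, 0.0, -0.0]
contact_force: [-0.5, 1.0, 0.2]
gripper_width: 39.9
grasp_force: 0.0
```

```bash
python3 snap.py w6
python3 - <<'E'
from an import *
an('w6',{'red':140,'green':145})
go([501.3,-84.6,121],1.433)
E
```

```text
[547.2 -78.9 227. ] [ 0.069  0.998  0.    -0.   ]
green px [389.  87.] ctr [472.4  43.6] cen [472.5  43.1] size 40.4 30.8 long-ang -0.134
green px [379. 192.] ctr [561.2  31.3] cen [560.3  30.9] size 42.8 30.7 long-ang -0.128
green px [17. 15.] ctr [ 337.9 -267.1] cen [ 342.8 -269. ] size 54.4 43.3 long-ang 1.516
green px [413. 312.] ctr [716.3  86.6] cen [717.8  86.8] size 31.2 9.9 long-ang 0.751
red px [235. 137.] ctr [503.4 -85.2] cen [499.9 -84.4] size 112.0 12.6 long-ang -0.145
red px [133. 152.] ctr [ 498.3 -170.9] cen [ 498.2 -170.4] size 29.0 20.2 long-ang -0.231
red px [ 52. 173.] ctr [ 501.6 -262.9] cen [ 501.6 -262.6] size 27.3 23.7 long-ang 0.237
red px [432. 315.] ctr [739.4 122.5] cen [738.9 121.7] size 48.8 11.1 long-ang 1.179
yellow px [290. 108.] ctr [491.5 -25.6] cen [491.7 -25.9] size 18.5 6.9 long-ang -0.121
yellow px [290.  82.] ctr [462.4 -21.4] cen [462.1 -21.5] size 12.8 5.7 long-ang -0.128
yellow px [510. 135.] ctr [544.8 325.4] cen [550.9 327.3] size 54.3 8.6 long-ang 0.082
tool y ang 1.432 tilt z [-0.  0. -1.]
turn about world z 0.001 => tool rz -0.001
  shift now(before turn) [ 44.7 -12.  106. ]  after turn [ 44.7 -12.  106. ]
```

View pics/w6.png

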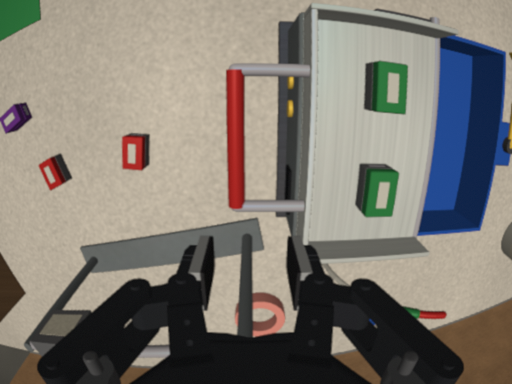

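Emit:
send_rows(
  series=[
    [[22,-6,0],[0,0,0],40],
    [[22,-6,0],[0,0,0],40],
    [[0,0,40],[0,0,0],40],
    [[0,0,36],[0,0,0],40],
    [[0,0,20],[0,0,0],40],
    [[0,0,10],[0,0,0],40],
    [[0,0,0],[0,0,0],40],
  ],
)

```text
clock: 23.35
position: [501.6, -84.1, 120.1]
ee_rot: [0.068, 0.998, -0.0, -0.001]
contact_force: [0.7, 0.7, 0.3]
gripper_width: 40.1
grasp_force: 0.0
```

Emit:
send_rows(
  series=[
    [[0,0,0],[0,0,0],8],
    [[0,0,0],[0,0,0],8],
    [[0,0,0],[0,0,0],8],
    [[0,0,0],[0,0,0],8],
  ],
)

```text
clock: 23.75
position: [503.1, -85.0, 122.8]
ee_rot: [0.069, 0.998, -0.0, 0.002]
contact_force: [-0.1, -2.5, 4.5]
gripper_width: 12.0
grasp_force: 58.6
```

```bash
python3 -c "
import numpy as np
p=np.radians(np.arange(7.5,67.6,4));y=-191.64*np.cos(p);z=191.64*np.sin(p)
print([[0,round(a,1),round(-b,1)] for a,b in zip(np.diff(y),np.diff(z))])"
```

```text
[[0, np.float64(2.2), np.float64(-13.2)], [0, np.float64(3.1), np.float64(-13.0)], [0, np.float64(4.0), np.float64(-12.8)], [0, np.float64(4.9), np.float64(-12.4)], [0, np.float64(5.8), np.float64(-12.1)], [0, np.float64(6.6), np.float64(-11.6)], [0, np.float64(7.4), np.float64(-11.2)], [0, np.float64(8.1), np.float64(-10.6)], [0, np.float64(8.9), np.float64(-10.0)], [0, np.float64(9.5), np.float64(-9.4)], [0, np.float64(10.2), np.float64(-8.7)], [0, np.float64(10.8), np.float64(-8.0)], [0, np.float64(11.3), np.float64(-7.2)], [0, np.float64(11.8), np.float64(-6.4)], [0, np.float64(12.2), np.float64(-5.5)]]
```

Emit:
send_rows(
  series=[
    [[0,2.2,-13.2],[0,0,0],8],
    [[0,3.1,-13],[0,0,0],8],
    [[0,4,-12.8],[0,0,0],8],
    [[0,4.9,-12.4],[0,0,0],8],
    [[0,5.8,-12.1],[0,0,0],8],
    [[0,6.6,-11.6],[0,0,0],8],
    [[0,0,0],[0,0,0],8],
  ],
)

```text
clock: 24.45
position: [506.6, -59.6, 198.8]
ee_rot: [0.069, 0.998, -0.001, 0.002]
contact_force: [0.9, -6.2, 2.7]
gripper_width: 11.9
grasp_force: 59.4
```

Emit:
send_rows(
  series=[
    [[0,7.4,-11.2],[0,0,0],8],
    [[0,8.1,-10.6],[0,0,0],8],
    [[0,8.9,-10],[0,0,0],8],
    [[0,9.5,-9.4],[0,0,0],8],
    [[0,10.2,-8.7],[0,0,0],8],
    [[0,10.8,-8],[0,0,0],8],
    [[0,0,0],[0,0,0],8],
  ],
)

```text
clock: 25.15
position: [514.1, -6.8, 259.2]
ee_rot: [0.068, 0.998, -0.003, 0.002]
contact_force: [-3.0, -9.3, 15.2]
gripper_width: 11.9
grasp_force: 59.6
```

Emit:
send_rows(
  series=[
    [[0,11.3,-7.2],[0,0,0],8],
    [[0,11.8,-6.4],[0,0,0],8],
    [[0,12.2,-5.5],[0,0,0],8],
    [[0,0,0],[0,0,0],8],
    [[0,0,0],[0,0,0],8],
  ],
)

```text
clock: 25.65
position: [519.1, 28.4, 279.5]
ee_rot: [0.069, 0.998, -0.002, 0.003]
contact_force: [-4.9, -6.3, 17.9]
gripper_width: 11.5
grasp_force: 61.1
```

Run:
```python
from h import *
p,r=tool();d=p-[503.1,-85,122.8];yh=np.array([.1366,.9906,0]);y=-190+d@yh;z=25+d[2];print(p.round(1),y,z,np.hypot(y,z),np.degrees(np.arctan2(z,-y))-7.5)
save('scene','s2')
ci=camera_info('wrist');import pickle;im=get_image('wrist');pickle.dump((ci,im),open('w7.pkl','wb'))
s=cv2.imread('pics/s2.png')[80:280,180:400];cv2.imwrite('pics/w7.png',np.hstack([cv2.resize(s,(422,384),interpolation=2),cv2.resize(im[:,:,::-1],(378,384))]))
```

```text
[519.1  28.4 279.5] -75.49982068203181 181.7040955719192 196.7653457055589 59.93663970829553
```

View pics/w7.png

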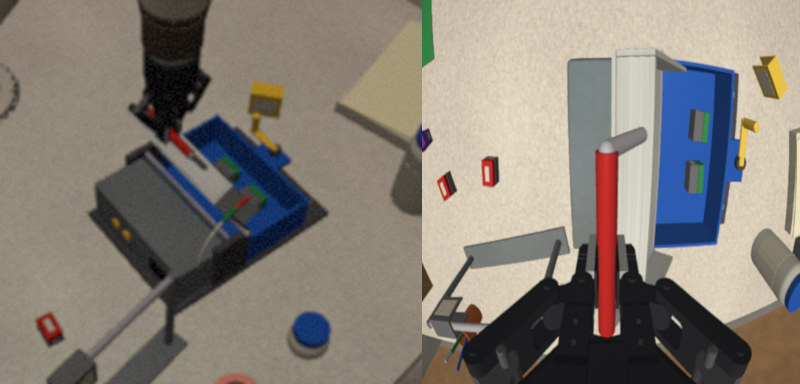

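Run:
```python
from an import *
ci,im=pickle.load(open('w7.pkl','rb'))
xh=np.array([.9906,-.1366,0]);yh=np.array([.1366,.9906,0]);H=np.array([528.9,103.5,115])
for t in (54,57,60,63,66):
    a=np.radians(t+7.5);X=H-55*xh+191.64*(-np.cos(a)*yh+np.sin(a)*np.array([0,0,1]));print(t,proj('wrist',X,ci).round(1))
```

```text
54 [216.7 148.3]
57 [235.  150.2]
60 [255.1 152.1]
63 [276.7 154. ]
66 [299.5 155.8]
```

Emit:
send_rows(
  series=[
    [[0,0,0],[0,0,0],8],
    [[0,0,0],[0,0,0],8],
    [[0,0,0],[0,0,0],8],
    [[0,0,0],[0,0,0],8],
    [[0,0,0],[0,0,0],8],
    [[0,0,0],[0,0,0],8],
    [[0,0,0],[0,0,0],8],
    [[0,0,0],[0,0,0],8],
  ],
)

```text
clock: 26.55
position: [519.1, 28.4, 279.5]
ee_rot: [0.069, 0.998, -0.002, 0.004]
contact_force: [-3.2, -7.2, 18.5]
gripper_width: 11.8
grasp_force: 61.1
```

Emit:
send_rows(
  series=[
    [[0,3,-1],[0,0,0],8],
    [[0,0,0],[0,0,0],8],
    [[0,0,0],[0,0,0],8],
    [[0,0,0],[0,0,0],8],
    [[0,0,0],[0,0,0],8],
    [[0,0,0],[0,0,0],8],
    [[0,0,0],[0,0,0],8],
    [[0,0,0],[0,0,0],8],
  ],
)

```text
clock: 27.35
position: [519.4, 30.5, 280.4]
ee_rot: [0.069, 0.998, -0.003, 0.003]
contact_force: [-4.5, -10.5, 17.5]
gripper_width: 11.5
grasp_force: 61.0
```

Emit:
send_rows(
  series=[
    [[0,0,0],[0,0,0],8],
    [[0,0,0],[0,0,0],8],
    [[0,0,0],[0,0,0],8],
    [[0,0,0],[0,0,0],8],
    [[0,0,0],[0,0,0],8],
    [[0,0,0],[0,0,0],8],
    [[0,0,0],[0,0,0],8],
    [[0,0,0],[0,0,0],8],
  ],
)

```text
clock: 28.15
position: [519.4, 30.5, 280.4]
ee_rot: [0.069, 0.998, -0.003, 0.003]
contact_force: [-4.8, -9.0, 18.1]
gripper_width: 11.5
grasp_force: 61.0
```

Emit:
send_rows(
  series=[
    [[0,0,0],[0,0,0],8],
    [[0,0,0],[0,0,0],8],
    [[0,0,0],[0,0,0],8],
    [[0,0,0],[0,0,0],8],
    [[0,0,0],[0,0,0],8],
    [[0,0,0],[0,0,0],8],
    [[0,0,0],[0,0,0],8],
    [[0,0,0],[0,0,0],8],
  ],
)

```text
clock: 28.95
position: [519.4, 30.5, 280.4]
ee_rot: [0.069, 0.998, -0.003, 0.003]
contact_force: [-4.5, -9.9, 18.1]
gripper_width: 11.6
grasp_force: 61.0
```

Emit:
send_rows(
  series=[
    [[0,-3,1],[0,0,0],8],
    [[0,-12.2,5.5],[0,0,0],8],
    [[0,-11.8,6.4],[0,0,0],8],
    [[0,-11.3,7.2],[0,0,0],8],
    [[0,-10.8,8],[0,0,0],8],
    [[0,-10.2,8.7],[0,0,0],8],
    [[0,0,0],[0,0,0],8],
  ],
)

```text
clock: 29.65
position: [511.1, -27.6, 240.0]
ee_rot: [0.069, 0.998, -0.002, 0.002]
contact_force: [1.5, -10.5, 4.7]
gripper_width: 12.0
grasp_force: 63.2
```

Emit:
send_rows(
  series=[
    [[0,-9.5,9.4],[0,0,0],8],
    [[0,-8.9,10],[0,0,0],8],
    [[0,-8.1,10.6],[0,0,0],8],
    [[0,-7.4,11.2],[0,0,0],8],
    [[0,-6.6,11.6],[0,0,0],8],
    [[0,-5.8,12.1],[0,0,0],8],
    [[0,0,0],[0,0,0],8],
  ],
)

```text
clock: 30.35
position: [504.9, -71.8, 172.7]
ee_rot: [0.069, 0.998, -0.0, 0.001]
contact_force: [2.9, -5.8, -1.8]
gripper_width: 11.7
grasp_force: 66.5
```

Emit:
send_rows(
  series=[
    [[0,-4.9,12.4],[0,0,0],8],
    [[0,-4,12.8],[0,0,0],8],
    [[0,-3.1,13],[0,0,0],8],
    [[0,-2.2,11],[0,0,0],8],
    [[0,0,0],[0,0,0],8],
    [[0,0,2],[0,0,0],8],
    [[0,0,0],[0,0,0],8],
  ],
)

```text
clock: 31.05
position: [503.0, -84.9, 122.1]
ee_rot: [0.069, 0.998, -0.0, 0.001]
contact_force: [2.5, -4.5, 1.9]
gripper_width: 11.7
grasp_force: 69.8
```

Emit:
send_rows(
  series=[
    [[0,0,1],[0,0,0],8],
    [[0,0,1],[0,0,0],8],
    [[0,0,1],[0,0,0],8],
    [[0,0,1],[0,0,0],8],
    [[0,0,0],[0,0,0],8],
  ],
)

```text
clock: 31.55
position: [503.2, -84.9, 121.7]
ee_rot: [0.068, 0.998, -0.0, 0.002]
contact_force: [-5.0, -0.5, 23.0]
gripper_width: 11.7
grasp_force: 72.2
```

Emit:
send_rows(
  series=[
    [[0,0,0],[0,0,0],40],
    [[0,0,0],[0,0,0],40],
    [[0,0,0],[0,0,0],40],
    [[0,0,-30],[0,0,0],40],
    [[0,0,-45],[0,0,0],60],
    [[0,0,-45],[0,0,0],60],
  ],
)

```text
clock: 32.15
position: [500.9, -84.6, 237.5]
ee_rot: [0.069, 0.998, -0.0, -0.002]
contact_force: [1.5, 0.0, 0.7]
gripper_width: 60.1
grasp_force: 0.0
```

Emit:
send_rows(
  series=[
    [[3,45,-8],[0,0,0],60],
    [[3,45,0],[0,0,0],60],
    [[3,45,0],[0,0,0],60],
    [[3,45,0],[0,0,0],60],
    [[3,45,0],[0,0,0],60],
    [[3,45,0],[0,0,0],60],
    [[3,45,0],[0,0,0],60],
    [[3,45,0],[0,0,0],60],
  ],
)

```text
clock: 32.95
position: [527.0, 277.0, 244.4]
ee_rot: [0.069, 0.998, -0.001, -0.001]
contact_force: [0.7, -0.8, 0.9]
gripper_width: 60.1
grasp_force: 0.0
```

Emit:
send_rows(
  series=[
    [[0,0,0],[0,0,0],60],
    [[0,0,0],[0,0,0],60],
  ],
)

```text
clock: 33.15
position: [527.0, 275.9, 243.8]
ee_rot: [0.068, 0.998, -0.001, -0.001]
contact_force: [0.2, 0.2, 0.0]
gripper_width: 60.0
grasp_force: 0.0
```

```bash
python3 snap.py w8
python3 - <<'E'
from an import *
an('w8',{'yellow':56})
E
```

```text
[527.2 275.  244.3] [ 0.069  0.998 -0.001 -0.001]
green px [195. 149.] ctr [506.5 210.5] cen [505.9 209.6] size 46.0 15.2 long-ang -0.218
green px [196. 204.] ctr [579.3 197.7] cen [578.4 197.3] size 49.5 15.6 long-ang -0.121
green px [ 46. 333.] ctr [ 838.  -213.3] cen [ 835.7 -213.3] size 41.1 24.5 long-ang 0.263
yellow px [338.  74.] ctr [438.  384.8] cen [436.2 386.8] size 60.9 40.7 long-ang 0.586
yellow px [248. 159.] ctr [523.5 273.3] cen [521.5 273.7] size 56.6 17.0 long-ang -0.137
```

View pics/w8.png

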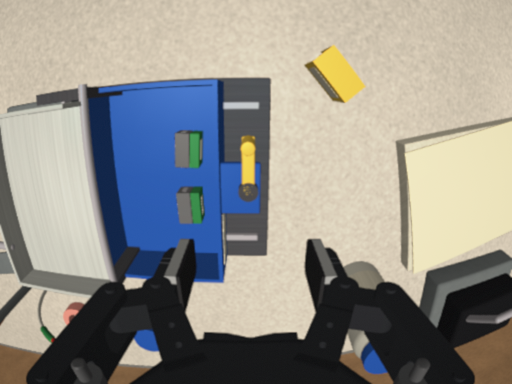

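Run:
```python
from an import *
ci,im=pickle.load(open('w8.pkl','rb'))
hs=cv2.cvtColor(im,cv2.COLOR_RGB2HSV);m=cv2.inRange(hs,np.array((18,130,90)),np.array((35,255,255)));m[:,:280]=0;m[120:]=0;m[:,400:]=0
v=hs[...,2][m>0];print(np.percentile(v,[5,25,50,75,95]))
t=((m>0)&(hs[...,2]>190)).astype(np.uint8);print(t.sum(),(m>0).sum())
k=max(cv2.findContours(t,0,2)[0],key=cv2.contourArea)
P=np.array([onz('wrist',*p[0],56,ci)[:2] for p in k],np.float32);print(cv2.minAreaRect(P))
B=cv2.boxPoints(cv2.minAreaRect(P));print(B)
print(monitor.read_state()['joints'])
```

```text
[122.6 239.  240.  241.  242. ]
1374 1513
((435.9508056640625, 388.754638671875), (59.6811637878418, 31.584930419921875), 32.97732925415039)
[[402.32202 385.76028]
 [419.51392 359.26413]
 [469.5796  391.749  ]
 [452.3877  418.24515]]
[ 7.52709413e-01  3.25779136e-01 -4.72547696e-02 -3.85965996e-04
 -1.20060983e+00 -2.46108286e+00]
```

Run:
```python
from h import *
go([436,388.8,28],2.146)
```

```text
tool y ang 1.433 tilt z [-0.002 -0.002 -1.   ]
turn about world z 0.713 => tool rz -0.713
  shift now(before turn) [105.5 100.7 216.3]  after turn [ 14.1 145.5 216.1]
```

Emit:
send_rows(
  series=[
    [[0,0,0],[0,0,-0.1425],60],
    [[0,0,0],[0,0,-0.1425],60],
    [[0,0,0],[0,0,-0.1425],60],
    [[0,0,0],[0,0,-0.1425],60],
    [[0,0,0],[0,0,-0.143],60],
    [[5,45,0],[0,0,0],60],
    [[4,45,0],[0,0,0],60],
    [[4,45,0],[0,0,0],60],
  ],
)

```text
clock: 34.0
position: [443.0, 380.3, 245.6]
ee_rot: [-0.282, 0.959, -0.0, -0.0]
contact_force: [0.7, 1.0, 0.6]
gripper_width: 60.1
grasp_force: 0.0
```

Emit:
send_rows(
  series=[
    [[1,10,0],[0,0,0],60],
    [[0,0,40],[0,0,0],60],
    [[0,0,40],[0,0,0],60],
    [[0,0,40],[0,0,0],60],
    [[0,0,0],[0,0,0],60],
    [[0,0,0],[0,0,0],60],
  ],
)

```text
clock: 34.6
position: [438.2, 388.3, 126.2]
ee_rot: [-0.283, 0.959, -0.001, 0.0]
contact_force: [0.8, 0.5, 0.6]
gripper_width: 60.1
grasp_force: 0.0
```

```bash
python3 snap.py w9
python3 - <<'E'
from an import *
an('w9',{'yellow':56})
go([436,388.8,28],2.146)
E
```

```text
[438.7 389.4 127.6] [-0.283  0.959  0.001  0.001]
green px [ 51. 150.] ctr [508.3 205.4] cen [509.  205.2] size 58.6 16.9 long-ang -0.174
green px [ 27. 202.] ctr [582.4 193.3] cen [581.8 193.5] size 66.3 19.1 long-ang -0.144
yellow px [ 72. 216.] ctr [543. 258.] cen [539.4 262.3] size 78.6 29.8 long-ang -0.141
tool y ang 2.145 tilt z [ 0.002  0.002 -1.   ]
turn about world z 0.001 => tool rz -0.001
  shift now(before turn) [ 2.9  1.  99.6]  after turn [ 2.9  1.  99.6]
```

Run:
```python
from an import *
ci,im=pickle.load(open('w9.pkl','rb'))
print([proj('wrist',[x,y,56],ci).round(0).tolist() for x,y in [(402,386),(419.5,359),(469.6,392),(452,418)]])
print(im.shape);h=cv2.cvtColor(im,cv2.COLOR_RGB2HSV);m=cv2.inRange(h,np.array((15,90,40)),np.array((38,255,255)));ys,xs=np.nonzero(m);s=(xs>120)&(xs<420);print(s.sum(),np.histogram(ys[s],8),np.histogram(xs[s],8))
si=get_image('scene')
for a,k in blobs(si,'yellow',12): print(a,cv2.minAreaRect(k)[0],onz('scene',*cv2.minAreaRect(k)[0],56).round())
```

```text
[[275.0, 160.0], [232.0, 160.0], [234.0, 233.0], [273.0, 232.0]]
(384, 512, 3)
3235 (array([ 96, 421, 480, 426, 463, 461, 448, 440]), array([147.  , 157.75, 168.5 , 179.25, 190.  , 200.75, 211.5 , 222.25,
       233.  ])) (array([406, 383, 444, 370, 370, 444, 396, 422]), array([232.   , 237.375, 242.75 , 248.125, 253.5  , 258.875, 264.25 ,
       269.625, 275.   ]))
100.0 (319.02001953125, 126.8599853515625) [437. 387.  56.]
38.0 (317.3896179199219, 152.12413024902344) [511. 293.  56.]
12.0 (314.0, 140.5) [468. 325.  56.]
```

Emit:
send_rows(
  series=[
    [[3,1,30],[0,0,0],60],
    [[0,0,40],[0,0,0],60],
    [[0,0,20],[0,0,0],60],
    [[0,0,9],[0,0,0],60],
    [[0,0,0],[0,0,0],60],
    [[0,0,0],[0,0,0],20],
    [[0,0,0],[0,0,0],20],
    [[0,0,0],[0,0,0],20],
  ],
)

```text
clock: 35.5
position: [435.3, 389.9, 28.7]
ee_rot: [-0.284, 0.959, 0.001, 0.002]
contact_force: [-0.3, -0.5, 5.6]
gripper_width: 31.0
grasp_force: 59.9
```

Emit:
send_rows(
  series=[
    [[0,0,0],[0,0,0],20],
    [[0,0,0],[0,0,0],20],
    [[0,0,-30],[0,0,0],20],
    [[0,0,-45],[0,0,0],20],
    [[0,0,-45],[0,0,0],20],
    [[0,0,-45],[0,0,0],20],
    [[0,0,-45],[0,0,0],20],
    [[0,0,-45],[0,0,0],20],
  ],
)

```text
clock: 36.3
position: [433.7, 387.9, 283.8]
ee_rot: [-0.283, 0.959, 0.0, 0.0]
contact_force: [0.5, 0.9, -1.0]
gripper_width: 30.9
grasp_force: 59.4
```

Run:
```python
from h import *
s=monitor.read_state();print(s['gripper_width'],s['grasp_force'],s['position'],s['joints'])
go([560,-183,300],3.205);
```

```text
30.879642531514392 59.39518600702286 [433.70547615 387.91057401 283.83988419] [ 1.00773438e+00  2.79081587e-01 -1.44631228e-02 -3.72217477e-04
 -1.27666524e+00 -2.00367076e+00]
tool y ang 2.146 tilt z [ 0.     0.001 -1.   ]
turn about world z 1.059 => tool rz -1.059
  shift now(before turn) [ 204.4 -547.8  -16.6]  after turn [577.8 -89.9 -16.4]
```

Emit:
send_rows(
  series=[
    [[0,0,-3],[0,0,-0.1324],20],
    [[0,0,-3],[0,0,-0.1324],20],
    [[0,0,-3],[0,0,-0.1324],20],
    [[0,0,-3],[0,0,-0.1324],20],
    [[0,0,-3],[0,0,-0.1324],20],
    [[0,0,0],[0,0,-0.1324],20],
    [[0,0,0],[0,0,-0.1324],20],
    [[0,0,0],[0,0,-0.1324],20],
  ],
)

```text
clock: 37.1
position: [433.9, 388.2, 296.6]
ee_rot: [0.731, -0.682, -0.0, 0.0]
contact_force: [0.4, 0.5, -0.2]
gripper_width: 30.9
grasp_force: 59.3
```

Emit:
send_rows(
  series=[
    [[42,-17.5,0],[0,0,0],20],
    [[42,-17.5,0],[0,0,0],20],
    [[42,-17.5,0],[0,0,0],20],
    [[42,-17.5,0],[0,0,0],20],
    [[42,-17.5,0],[0,0,0],20],
    [[42,-17.5,0],[0,0,0],20],
    [[42,-17.5,0],[0,0,0],20],
    [[42,-17.5,0],[0,0,0],20],
  ],
)

```text
clock: 37.9
position: [595.3, 60.2, 296.8]
ee_rot: [0.729, -0.684, -0.0, -0.0]
contact_force: [0.0, 1.2, -0.2]
gripper_width: 31.0
grasp_force: 59.4
```

Emit:
send_rows(
  series=[
    [[42,-17.5,0],[0,0,0],20],
    [[42,-17.5,0],[0,0,0],20],
    [[20,-17,0],[0,0,0],20],
    [[0,0,0],[0,0,0],20],
    [[0,0,0],[0,0,0],20],
  ],
)

```text
clock: 38.4
position: [653.3, -39.0, 295.9]
ee_rot: [0.729, -0.685, -0.001, 0.0]
contact_force: [0.1, 0.4, -0.1]
gripper_width: 30.9
grasp_force: 59.5
```

```bash
python3 snap.py w10
```

```text
[653.1 -38.3 296.4] [ 0.729 -0.684 -0.     0.   ]
```

View pics/w10.png

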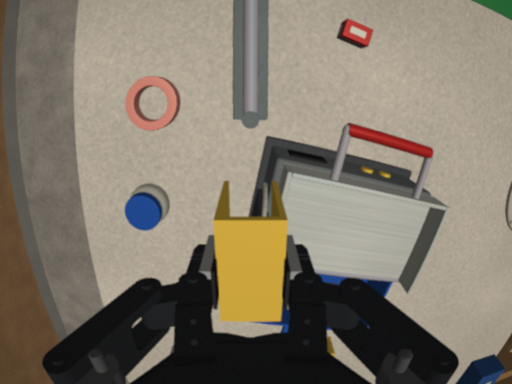

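Run:
```python
from an import *
ci,im=pickle.load(open('w10.pkl','rb'));g=cv2.cvtColor(im,cv2.COLOR_RGB2GRAY).astype(int)
for v in (5,40,75,100): print(v,g[v,228:276].tolist())
```

```text
5 [164, 163, 159, 158, 150, 110, 94, 95, 96, 96, 96, 96, 97, 95, 92, 87, 91, 105, 114, 123, 130, 137, 145, 149, 148, 142, 136, 132, 126, 114, 101, 98, 98, 99, 98, 99, 100, 100, 98, 100, 125, 155, 161, 160, 161, 159, 158, 156]
40 [164, 162, 162, 158, 137, 106, 98, 100, 100, 100, 100, 100, 101, 100, 92, 86, 95, 108, 119, 127, 134, 142, 149, 153, 151, 145, 140, 135, 127, 115, 102, 102, 103, 104, 103, 104, 104, 104, 102, 102, 129, 159, 168, 167, 165, 162, 160, 160]
75 [168, 168, 166, 160, 140, 110, 99, 99, 100, 100, 100, 99, 100, 100, 95, 85, 98, 112, 122, 130, 137, 144, 151, 155, 152, 146, 141, 135, 127, 112, 96, 100, 104, 104, 105, 105, 104, 103, 101, 111, 139, 164, 169, 170, 172, 172, 171, 170]
100 [172, 173, 172, 163, 134, 102, 98, 99, 99, 99, 100, 99, 100, 99, 94, 88, 100, 114, 124, 131, 138, 146, 153, 156, 153, 147, 141, 135, 125, 112, 103, 101, 101, 101, 101, 101, 101, 102, 102, 119, 158, 169, 169, 166, 162, 161, 164, 168]
```

Run:
```python
from an import *
ci,im=pickle.load(open('w10.pkl','rb'))
a,b=onz('wrist',250.3,5,200,ci),onz('wrist',249.9,100,200,ci);d=a-b;print(a,b,np.arctan2(-d[1],-d[0]));print('end',onz('wrist',250.5,119,200,ci),onz('wrist',250.5,126,206,ci))
t=b+(a-b)*(-183-b[1])/(a[1]-b[1]);print(t)
ang=np.arctan2(-d[1],-d[0])+np.pi/2
go([t[0],t[1],250],ang)
# marker in hand: bottom-corner pixels / top face sym check vs tool centre
p,r=tool()
for off in (-16,16):
  for x in (-30,30): print(off,x,proj('wrist',p+r.apply([x,off,-28]),ci).round(1))
```

```text
[ 663.97933598 -192.88748767  200.        ] [ 659.44028271 -114.90931882  200.        ] 1.6289399989173188
end [658.01059178 -99.64167546 200.        ] [657.71645067 -94.70930916 206.        ]
[ 663.40379242 -183.          200.        ]
tool y ang -3.078 tilt z [-0.001  0.    -1.   ]
turn about world z -0.005 => tool rz 0.005
  shift now(before turn) [145.1  -1.2  46.3]  after turn [145.1  -1.9  46.3]
-16 -30 [222.8 324.1]
-16 30 [216.2 223.7]
16 -30 [283.2 323.8]
16 30 [290.8 223.6]
```

Emit:
send_rows(
  series=[
    [[37,-0.5,0],[0,0,0.005],20],
    [[36,-0.5,0],[0,0,0],20],
    [[36,-0.5,0],[0,0,0],20],
    [[36,-0.5,0],[0,0,0],20],
    [[0,0,20],[0,0,0],20],
    [[0,0,20],[0,0,0],20],
    [[0,0,0],[0,0,0],20],
    [[0,0,0],[0,0,0],20],
  ],
)

```text
clock: 39.25
position: [664.2, -182.1, 257.3]
ee_rot: [0.728, -0.686, 0.0, 0.0]
contact_force: [-0.3, -0.0, -0.1]
gripper_width: 31.0
grasp_force: 59.5
```

Run:
```python
from h import *
go([663.4,-183,182],3.1997);s=monitor.read_state();print(s['gripper_width'],s['grasp_force'])
```

```text
tool y ang -3.082 tilt z [ 0.    -0.001 -1.   ]
turn about world z -0.002 => tool rz 0.002
  shift now(before turn) [ 0.8  0.8 75.3]  after turn [ 0.8  0.8 75.3]
31.04042651688147 59.481370747089386
```

Emit:
send_rows(
  series=[
    [[0,1,20],[0,0,0],20],
    [[0,0,15],[0,0,0],20],
    [[0,0,12],[0,0,0],20],
    [[0,0,12],[0,0,0],20],
    [[0,0,8],[0,0,0],20],
    [[0,0,0],[0,0,0],20],
  ],
)

```text
clock: 39.85
position: [662.8, -183.0, 188.3]
ee_rot: [0.727, -0.686, -0.001, 0.001]
contact_force: [0.1, 0.7, -0.9]
gripper_width: 31.1
grasp_force: 59.5
```

Emit:
send_rows(
  series=[
    [[0,0,2],[0,0,0],20],
    [[0,0,2],[0,0,0],20],
    [[0,0,0],[0,0,0],20],
  ],
)

```text
clock: 40.15
position: [663.3, -183.2, 185.7]
ee_rot: [0.727, -0.686, 0.0, -0.0]
contact_force: [0.6, -0.3, 0.1]
gripper_width: 30.8
grasp_force: 59.5
```

Emit:
send_rows(
  series=[
    [[0,0,1],[0,0,0],20],
    [[0,0,1],[0,0,0],20],
    [[0,0,0],[0,0,0],20],
  ],
)

```text
clock: 40.45
position: [663.1, -183.2, 183.4]
ee_rot: [0.727, -0.686, -0.0, 0.0]
contact_force: [0.2, 0.1, -0.7]
gripper_width: 31.0
grasp_force: 59.5
```

Emit:
send_rows(
  series=[
    [[0,0,1],[0,0,0],20],
    [[0,0,1],[0,0,0],20],
    [[0,0,0],[0,0,0],20],
  ],
)

```text
clock: 40.75
position: [663.4, -183.3, 182.7]
ee_rot: [0.727, -0.686, 0.001, -0.0]
contact_force: [-1.5, 1.1, 4.2]
gripper_width: 31.4
grasp_force: 60.1
```

Emit:
send_rows(
  series=[
    [[0,0,1],[0,0,0],20],
    [[0,0,0],[0,0,0],20],
  ],
)

```text
clock: 40.95
position: [663.5, -183.3, 182.7]
ee_rot: [0.728, -0.686, 0.001, -0.0]
contact_force: [-3.4, 1.8, 7.9]
gripper_width: 30.7
grasp_force: 60.6
```

Seated on the bar. Release and retreat upward.

Emit:
send_rows(
  series=[
    [[0,0,-1.5],[0,0,0],34],
    [[0,0,0],[0,0,0],44],
    [[0,0,0],[0,0,0],55],
    [[0,0,0],[0,0,0],55],
    [[0,0,-20],[0,0,0],55],
    [[0,0,-35],[0,0,0],55],
    [[0,0,-45],[0,0,0],55],
    [[0,0,-20],[0,0,0],55],
  ],
)

```text
clock: 41.75
position: [664.5, -183.9, 307.0]
ee_rot: [0.727, -0.686, 0.003, -0.002]
contact_force: [-0.8, 0.2, 1.1]
gripper_width: 54.7
grasp_force: 0.0
```

Emit:
send_rows(
  series=[
    [[-40,20,0],[0,0,0],55],
    [[-40,20,0],[0,0,0],55],
    [[-40,20,0],[0,0,0],55],
    [[0,0,0],[0,0,0],55],
    [[0,0,0],[0,0,0],55],
  ],
)

```text
clock: 42.25
position: [596.2, -66.1, 302.5]
ee_rot: [0.728, -0.686, 0.0, -0.0]
contact_force: [-0.1, -1.5, 0.8]
gripper_width: 55.4
grasp_force: 0.0
```

```bash
python3 snap.py w11
python3 - <<'E'
from an import *
s=get_image('scene')[80:320,170:370];_,w=pickle.load(open('w11.pkl','rb'))
cv2.imwrite('pics/fin.png',np.hstack([cv2.resize(s,(320,384),interpolation=2),cv2.resize(w,(480,384))])[:,:,::-1])
E
```

```text
[596.5 -66.8 302.2] [ 0.728 -0.686  0.    -0.   ]
```

View pics/fin.png

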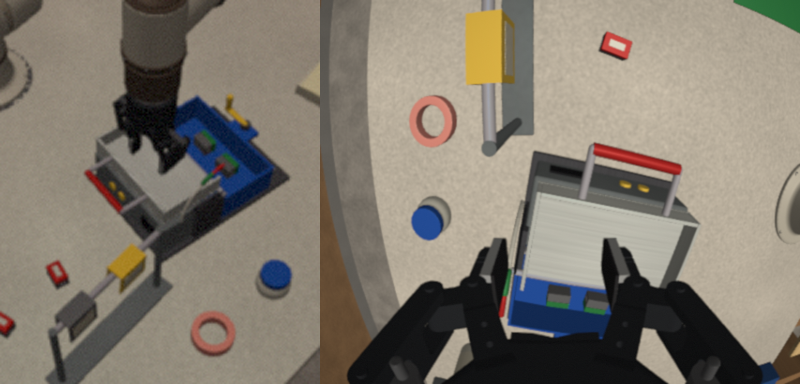

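Run:
```python
from an import *
an('w11',{'red':140})
for n in('top','scene'):
    for a,k in blobs(get_image(n),'green',10): print(n,a,onz(n,*cv2.minAreaRect(k)[0],30).round())
```

```text
green px [488.  10.] ctr [ 210.8 -344.5] cen [ 202.8 -358.7] size 188.7 62.5 long-ang 0.352
green px [199. 283.] ctr [672.9 172.7] cen [673.1 173.8] size 61.3 9.4 long-ang 1.382
green px [253. 305.] ctr [576. 216.] cen [576.  215.8] size 41.8 12.4 long-ang -0.099
green px [292. 310.] ctr [505.8 225.7] cen [502.2 227.4] size 54.2 20.9 long-ang -0.481
red px [338. 159.] ctr [500.  -84.3] cen [503.8 -84.8] size 112.2 12.9 long-ang -0.139
red px [316.  45.] ctr [ 539.1 -202.7] cen [ 539.4 -202.6] size 30.9 21.2 long-ang -0.243
red px [194. 307.] ctr [662.5 131. ] cen [662.6 130.2] size 40.9 8.1 long-ang 1.364
yellow px [325. 184.] ctr [481.6 -21. ] cen [481.8 -20.9] size 17.9 9.5 long-ang 0.062
yellow px [345. 188.] ctr [450.1 -16.5] cen [450.2 -16.5] size 18.9 9.7 long-ang 0.059
top 4055.5 [ 173. -443.   30.]
top 14.0 [500. 216.  30.]
scene 3903.0 [ 194. -453.   30.]
scene 22.5 [501. 221.  30.]
scene 21.5 [571. 211.  30.]
scene 15.5 [ 794. -404.   30.]
```

```bash
python3 -c "
from h import *
print(job_done())"
```

```text
the job is handed in; nothing more can be done
None
```

I finished all the steps in order and handed the job in at about 42 s: bin home and locked, both green cartridges tipped into the bin, tray held near 60° for about 3 s and brought back level, yellow marker hung on the free part of the rail, red cartridges left alone.

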